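Slide the blank into the weld fixture and lock the hold-down

TASK

Press on top of the bare metal plate and slide it, flat on the table, out of the yellow bay and fully home into the corner of the green fence: long edge against the long bar, end against the short bar. Then push the red-handled hold-down fully down into its post and, while it is down, give it a quarter turn clockwise (never force it round while it is up), so that it latches with its foot over the plate. Never lift the plate, leave the other things on the table where they are, and let go of everything.

Things in the scene. Friction and masses are not known exactly. Their poses are not given: they have to be found in the camera images.
- plate: Bare aluminium plate, 110 mm (its x) by 160 mm (its y), 5 mm thick, 0.17 to 0.34 kg, four black dots near its corners. Origin: centre of its underside; z up. Fits the same turned half a turn. Its underside slides easily (friction about 0.2), fingertips grip its top much better: pressing with 10 to 20 N drags it; two fingertips spread along its length also turn it.
- bay: Fixed yellow U-shaped lip on the table in which the plate starts, 12 mm high, bars 12 mm wide, no floor. Origin: on the table at the centre of the parking place. Inner faces of the side bars at x = +61 and -61 mm, running from y = -83 to +7 mm; inner face of the back bar at y = -83 mm. Open towards its +y: the plate leaves that way.
- fixture: Fixed fixture. Origin: on the table, centre of the seated plate's place; the seated plate has the fixture's axes (or turned half a turn). Green fence bars, 16 mm high and wide: long bar's inner face at x = +55 mm (y -75 to +75 mm), flaring outward to x = +75 mm at y = -115 mm as a lead-in; short bar's inner face at y = +80 mm (x -45 to +35 mm). -x and -y sides open, save for the post.
- clamp_grip (a point): Middle of the red grip bar, on the post's axis, 73 mm above the table when up. Bar 70 mm long (point's y), 16 mm wide (point's x), 28 mm high (14 mm above and below this point). A steel arm, 16 mm wide, reaches 83 mm out along the point's +y, its top 18 mm below this point. At the start it points along the fixture's +y; locked, along the fixture's +x. z up.
- clamp_foot (a point): Centre of the underside of the rubber foot (18 mm diameter) at the arm's end, 75 mm from the post's axis; 14 mm above the table when the hold-down is up, 10.5 mm when locked. It passes clear over the 5 mm plate, even fully pressed.
- clamp_press (a joint): How far the hold-down is pushed down, m: 0 up, 0.0075 at its stop. A spring pushes it up: about 5 N at 0, 9 N at the stop. It turns freely only while pushed down more than 0.0055; higher up, its pins strike steel blocks. Released after the full turn it rises to 0.0035 and is latched there.
- clamp_turn (a joint): Turn of the hold-down, rad, clockwise seen from above: 0 parked, 1.571 at its stop; from about 1.30 on its two brass pins can rise into the latching notches. Released between 0.06 and 1.30 it does not latch. Light friction (0.05 N m).
- hammer: Hammer lying on the table, about 300 mm, bystander. Origin on its underside.
- wrench: Steel wrench lying on the table, bystander. Origin on its underside.
- spray_can: Standing can with blue label and red cap, 54 mm diameter, 160 mm high, bystander. Origin: centre of its underside.
- jar: Standing orange jar with a steel cap, 64 mm diameter, 90 mm high, bystander. Origin: centre of its underside.
- tube_stub: Standing piece of steel tube, 70 mm diameter, 70 mm high, bystander. Origin: centre of its underside.
- angle_iron: Red piece of angle iron, 120 by 40 by 40 mm, bystander. Origin: centre of its underside.
- mug: White mug, 80 mm diameter, 90 mm high, bystander. Origin: centre of its underside.
- post (a point): Foot of the hold-down's fixed grey post, on its axis at table height: in the fixture's frame at x = -105 mm, y = 0. Post 38 mm diameter, 36 mm high, foot flange 60 mm diameter, steel cam blocks out to 31 mm from the axis.
Things that resemble listed ones, but are neither listed nor needed, are in the scene too. Of the things shaped like the plate, the aluminium one is meant.

How it is judged:
By the outcome, as a careful person would: the job done as asked, in the order asked, and still so for the second after the job is handed in, with the robot touching nothing.
It also fails if it takes over 72 s, if anything falls off the work surface, if the arm or the gripper's body presses on something with over 40 N, if the wrist force passes 120 N, or if a joint passes its speed limit or range.

ROBOT

A 6-joint arm with a two-finger parallel gripper is mounted at the origin on the work surface. World frame = base frame: x ahead of the robot, y to its left, z up, the work surface at z = 0. Lengths are in m, angles in degrees, forces in N, time in s.
With the tool pointing down it reaches from about 0.325 to 0.85 m from the base axis. Payload 15.5 kg.
Tool frame: the origin (TCP) lies midway between the tips of the shut fingers; the grasp point (between the pads) lies 19 mm behind it; y points along the fingers, x is the direction in which the jaws open and shut, and the axes are right-handed (so a half turn about y gives the same grasp; the last joint's range is limited). The gripper opens to 91 mm and grips with 3 to 60 N. Pads are 32 mm wide; open, the fingers measure 118 mm over their backs; the gripper's body (76 mm by 178 mm) begins 60 mm behind the grasp point.
Start: joints at [71.706, 28.281, 77.091, -0, 74.628, -5.472], TCP at [0.139, 0.609, 0.214] pointing down, gripper open.
Joint ranges: [-166.48, 166.48], [-47.26, 123.95], [12.59, 153.08], [-70.14, 250.14], [6.76, 159.57], [-176.63, 176.63]. Speed limits (degrees/s): [108.29, 108.29, 147.25, 172.46, 172.46, 172.46].

INTERFACE

Orientations are given as a 3x3 rotation matrix whose columns are the frame's x, y, z axes.
In Python, from bench import ctrl gives the robot as it stands. The module is installed in compiled form; this text tells all that it offers. Calls block until the motion is done:
- ctrl.goto(position, orientation): joint-space move of the TCP to a pose.
- ctrl.move_l(position, vel=0.15, ori=None, contact_N=None): straight line of the TCP; ori=None keeps the orientation; vel is the mean speed in m/s. With contact_N (N) it stops when the force on the tool has changed by that much, and returns True; else False.
- ctrl.movej(angles): joint-space move.
- ctrl.command_gripper(opening): opening from 0.0 (shut) to 1.0 (fully open); the grip force is fixed at half the most; returns when the fingers have stopped.
- ctrl.sleep(seconds).
- ctrl.ik(position, orientation): joint angles nearest the present ones, or None.
- ctrl.read_camera(name): name is "scene" or "top" or "wrist"; returns the picture (480x640x3 uint8, blue, green, red); there is no depth.
- ctrl.camera_params(name): a dict with "fx", "fy", "cx", "cy" (pixels), "pose" (4x4, takes a point from camera to world coordinates); the wrist camera has in their place "T_tool_cam" (4x4, takes a point from camera to tool coordinates, whose origin is the TCP and whose axes are the tool frame's). Camera axes: x right, y up, looking along -z (the intrinsics and any distortion apply to the point x, -y, -z); pixel columns grow to the right and rows downward; lengths in m; the calibration is good to about 2 mm. A picture is of the moment at which its call begins: read the wrist's pose just before it. camera_params takes no time and is no camera call.
A pose or a line that the arm cannot do raises ctrl.MotionError and nothing moves.
- ctrl.sign_off(): hands the job in, once; it reports no verdict.
Readings, each from a call of its own:
- ctrl.current_t(): time.
- ctrl.current_q(): joint angles.
- ctrl.current_dq(): joint speeds.
- ctrl.current_effort(): joint torques, N m.
- ctrl.current_tool_pos(): TCP position.
- ctrl.current_eef_rot(): TCP orientation.
- ctrl.current_contact_force(): force on the tool from outside, world axes, zero at the start.
- ctrl.current_wrist_torque(): the same for the moment, N m.
- ctrl.current_grip_width(): opening from 0.0 (shut) to 1.0 (fully open).
Only numpy, scipy, OpenCV 4.12 (cv2) and the standard library are available. Lean on these libraries where they do the work, as an engineer would, in place of code of your own. Each camera call takes 0.05 s, during which the arm holds its last target. There are 200 camera calls.

## Working session

There is one attempt and no reset: what is moved stays moved. The work goes in short steps, each a Python script; the robot and the scene stay as the last script left them, time stands still between calls to the robot, and variables do not carry over. Pictures are saved under pics/ and viewed, about 8 in all and at most 12, crops included, and the job is handed in when it is done.

```bash
mkdir -p pics; python3 - <<'E'
from bench import ctrl
import cv2,numpy as np
for n in("top","scene"):
    cv2.imwrite(f"pics/{n}0.png",ctrl.read_camera(n)); print(n,ctrl.camera_params(n))
print(ctrl.camera_params("wrist"), ctrl.current_eef_rot())
E
```

```text
top {'fx': 614.4484802043639, 'fy': 614.4484802043639, 'cx': 320.79774553675963, 'cy': 239.62469875654511, 'pose': array([[-0.01467266,  0.98262402, -0.18502636,  0.31307218],
       [-0.99981205, -0.01676324, -0.00973943,  0.04789438],
       [-0.01267184,  0.18484868,  0.9826853 ,  1.30133953],
       [ 0.        ,  0.        ,  0.        ,  1.        ]])}
scene {'fx': 618.0832451522933, 'fy': 618.0832451522933, 'cx': 315.88076976297015, 'cy': 234.18968201834446, 'pose': array([[-0.56996259, -0.70212248,  0.42680986,  1.22254477],
       [ 0.8216066 , -0.48051339,  0.30670747,  0.53494619],
       [-0.01025836,  0.52548159,  0.85074313,  1.40755521],
       [ 0.        ,  0.        ,  0.        ,  1.        ]])}
{'fx': 413.56561734845343, 'fy': 413.56561734845343, 'cx': 316.6486417990734, 'cy': 242.98624968401862, 'T_tool_cam': array([[ 9.99998999e-01, -1.17700208e-03, -7.85526603e-04,
        -5.58999655e-04],
       [-4.29741026e-04,  2.76300597e-01, -9.61071171e-01,
        -1.69958723e-01],
       [ 1.34822423e-03,  9.61070546e-01,  2.76299815e-01,
         7.68530267e-02],
       [ 0.00000000e+00,  0.00000000e+00,  0.00000000e+00,
         1.00000000e+00]])} [[ 2.21928289e-01 -3.13864227e-04 -9.75062939e-01]
 [ 9.75062387e-01 -1.04062569e-03  2.21928498e-01]
 [-1.08433096e-03 -9.99999409e-01  7.50929226e-05]]
```

View pics/top0.png

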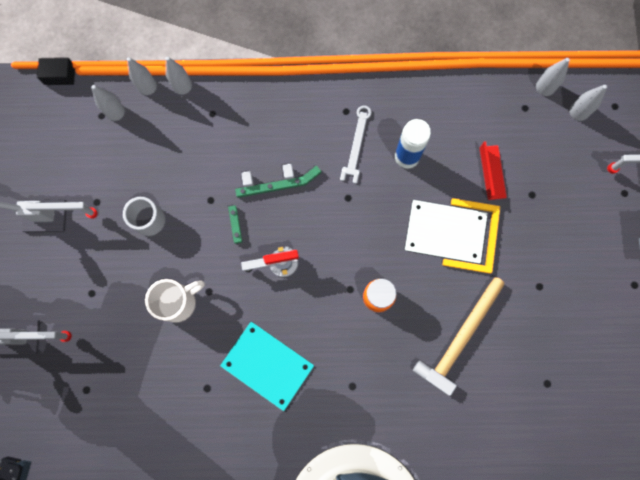

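View pics/scene0.png

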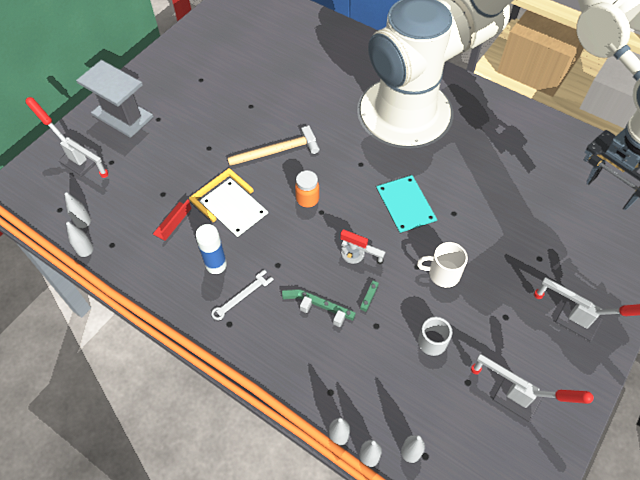

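The top view shows the aluminium plate in the yellow bay around (447,231), the fixture's long bar around (278,185), its short bar around (236,224), and the post around (283,262). The jar is at (380,295), and the cyan plate is a decoy. I'll enlarge this area.

```bash
python3 - <<'E'
import cv2
i=cv2.imread("pics/top0.png")
a=cv2.resize(i[155:285,220:340],None,fx=4.5,fy=4.5,interpolation=cv2.INTER_CUBIC)
cv2.imwrite("pics/fix.png",a)
a=cv2.resize(i[190:285,395:510],None,fx=6,fy=6,interpolation=cv2.INTER_CUBIC)
cv2.imwrite("pics/bay.png",a)
E
```

```text
(no output)
```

View pics/fix.png

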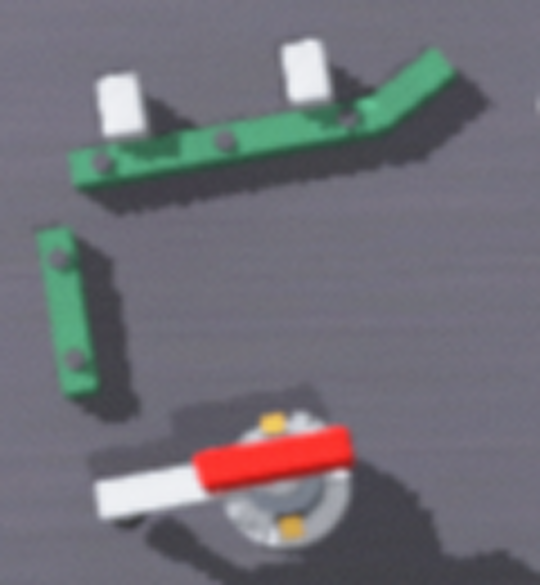

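View pics/bay.png

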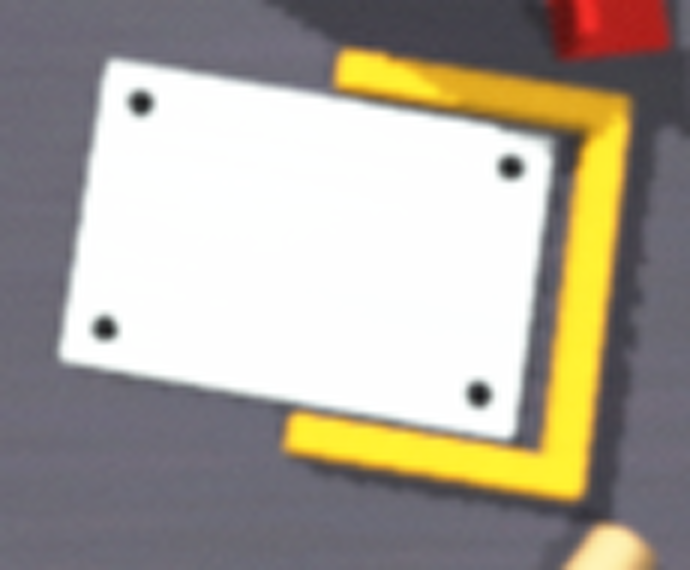

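Crop readings used below:
- **Fixture, crop 4.5x from (220,155):** long bar outer corner (70,153), short bar corners (37,234) and (70,229), red grip centred around (275,459).
- **Bay, crop 6x from (395,190):** plate corners (106,58), (553,138), (515,439), (60,360). Bay outer corners (631,95), (585,499), bar ends (338,48), (285,452).

```bash
cat >h.py <<'E'
from bench import ctrl
import numpy as np
from scipy.optimize import least_squares
def proj(P,c,n="top"):
    T=np.linalg.inv(c["pose"]); p=np.asarray(P)@T[:3,:3].T+T[:3,3]
    return np.c_[c["cx"]+c["fx"]*p[:,0]/-p[:,2], c["cy"]-c["fy"]*p[:,1]/-p[:,2]]
def w(pose,P):
    x,y,a=pose; P=np.atleast_2d(P)/1000.; c,s=np.cos(a),np.sin(a)
    return np.c_[x+c*P[:,0]-s*P[:,1], y+s*P[:,0]+c*P[:,1], P[:,2]]
def fit(P,uv,x0,n="top"):
    c=ctrl.camera_params(n); P=np.array(P,float); uv=np.array(uv,float)
    r=least_squares(lambda q:(proj(w(q,P),c)-uv).ravel(),x0,loss="soft_l1")
    return r.x,(proj(w(r.x,P),c)-uv).round(1)
def back(uv,z,n="top"):
    c=ctrl.camera_params(n); d=np.array([(uv[0]-c["cx"])/c["fx"],-(uv[1]-c["cy"])/c["fy"],-1]); d=c["pose"][:3,:3]@d; o=c["pose"][:3,3]
    return (o+d*(z-o[2])/d[2]).round(4)
def R(a):  # tool down, tool x along direction yaw a+90 (frame's +y), camera side -x
    c,s=np.cos(a),np.sin(a); X=np.array([-s,c,0]); Y=np.array([0,0,-1.]); return np.c_[X,Y,np.cross(X,Y)]
E
python3 - <<'E'
from h import *
f=lambda L,o,k:[(u/k+o[0],v/k+o[1]) for u,v in L]
F,e=fit([[71,75,16],[55,75,0],[35,96,16],[35,80,16],[-45,80,0],[-45,96,0],[-105,0,80],[-105,0,5],[-113,83,52]],
 f([(70,153),(79,188),(37,234),(70,229),(97,388),(65,395),(275,459),(288,482),(98,518)],(220,155),4.5),[.6,.1,.15]); print("fix",F.round(4),np.degrees(F[2]),e.tolist())
o=(395,190)
P,e=fit([[55,80,5],[55,-80,5],[-55,-80,5],[-55,80,5]],f([(106,58),(553,138),(515,439),(60,360)],o,6),[.55,-.2,-.15]);print("plate",P.round(4),np.degrees(P[2]),e.tolist())
B,e=fit([[73,-95,12],[-73,-95,0],[73,7,12],[-73,7,0]],f([(631,95),(585,499),(338,48),(285,452)],o,6),[.55,-.2,-.15]);print("bay",B.round(4),np.degrees(B[2]),e.tolist())
print("jar",back((380,289),.09),"can",back((416,130),.16),"tube",back((142,212),.07),"plate in bay",w((0,0,-B[2]),[[*(P[:2]-B[:2])*1000,0]]),"plate in fix", w((0,0,-F[2]),[[*(P[:2]-F[:2])*1000,0]]))
print("R",R(P[2]).round(2)); np.save("F.npy",F);np.save("P.npy",P);np.save("B.npy",B)
for a,n in((P,"p"),(F,"f")):print(ctrl.ik([a[0],a[1],.1],R(a[2])))
E
```

```text
fix [0.6128 0.1587 0.1629] 9.332362007923804 [[-0.3, -0.4], [-0.1, 0.7], [-0.0, -0.8], [-0.0, -1.0], [0.7, 0.9], [0.5, 0.7], [-0.6, -0.2], [-0.8, 0.2], [0.6, -0.2]]
plate [ 0.5707 -0.209  -0.1935] -11.084623796204353 [[0.6, 0.8], [-0.4, 0.1], [-0.8, -0.4], [0.5, -0.3]]
bay [ 0.5682 -0.2188 -0.1721] -9.8612928935027 [[-0.5, -0.3], [-1.5, -0.3], [1.1, 0.5], [0.7, 0.2]]
jar [ 0.44   -0.0555  0.09  ] can [ 0.7425 -0.1298  0.16  ] tube [0.6092 0.4283 0.07  ] plate in bay [[0.00082306 0.01009403 0.        ]] plate in fix [[-0.10111644 -0.35599954  0.        ]]
R [[ 0.19  0.   -0.98]
 [ 0.98  0.    0.19]
 [ 0.   -1.    0.  ]]
[-2.57405633e+01  3.41327678e+01  8.66316381e+01 -2.54444375e-14
  5.92355942e+01 -1.04655939e+02]
[ 9.11484011e+00  3.58332593e+01  8.28187104e+01 -2.54444375e-14
  6.13480303e+01 -9.02175219e+01]
```

```bash
python3 - <<'E'
from h import *
P=np.load("P.npy")
ctrl.goto([P[0],P[1],.06],R(P[2]))
f0=ctrl.current_contact_force(); print(ctrl.current_t(),f0.round(2) if hasattr(f0,'round') else f0)
print(ctrl.move_l([P[0],P[1],.02],vel=.08))
print(ctrl.move_l([P[0],P[1],-.004],vel=.015,contact_N=10))
for i in range(3):
    print(ctrl.current_t(),np.round(ctrl.current_tool_pos(),4),np.round(ctrl.current_contact_force(),2)); ctrl.sleep(.1)
p=ctrl.current_tool_pos()
ctrl.move_l([P[0],P[1],p[2]-.001],vel=.02); print(np.round(ctrl.current_tool_pos(),4),np.round(ctrl.current_contact_force(),2))
E
```

```text
3.375 [-0.39 -0.44  0.43]
False
True
5.0167 [ 0.5707 -0.209   0.0053] [-1.01  0.25  9.98]
5.1167 [ 0.5707 -0.209   0.0053] [-0.8   0.68  8.4 ]
5.2167 [ 0.5707 -0.209   0.0053] [-0.31  1.39  9.08]
[ 0.5707 -0.209   0.0052] [-5.65  1.92 21.85]
```

```bash
cat >>h.py <<'E'
def slide(wps,z,vel=.06,target=15):
    for x,y,a in wps:
        ctrl.move_l([x,y,z],vel=vel,ori=R(a)); f=np.array(ctrl.current_contact_force())
        print(np.round([x,y,np.degrees(a),z],4),f.round(1),np.round(ctrl.current_tool_pos(),4))
        z-=np.clip((target-f[2])*4e-5,-.0003,.0003)
    return z
def fx(F,x,y,da=0): p=w(F,[[x,y,0]])[0]; return (p[0],p[1],F[2]+da)
E
python3 - <<'E'
from h import *
import cv2
P,B,F=(np.load(n+".npy") for n in"PBF")
d=np.array([-np.sin(B[2]),np.cos(B[2])])
wps=[(*(P[:2]+d*s),P[2]+(B[2]-P[2])*min(1,s/.04)) for s in (.02,.04,.065,.09)]
z=slide(wps,.0048)
q=wps[-1]; W=fx(F,-7,-145)
z=slide([tuple(np.array(q)*(1-t)+np.array(W)*t) for t in(.25,.5,.75,1)],z)
np.save("z.npy",z); print(ctrl.current_t())
cv2.imwrite("pics/top1.png",cv2.resize(ctrl.read_camera("top")[130:330,200:460],None,fx=3,fy=3))
E
```

```text
[ 5.7420e-01 -1.8930e-01 -1.0473e+01  4.8000e-03] [0.8 3.2 9.9] [ 0.5748 -0.189   0.0053]
[ 5.7760e-01 -1.6960e-01 -9.8613e+00  4.6000e-03] [ 1.3  4.1 11.5] [ 0.5785 -0.1693  0.0053]
[ 5.8190e-01 -1.4500e-01 -9.8613e+00  4.5000e-03] [ 1.6  4.3 13.4] [ 0.583  -0.1447  0.0052]
[ 5.8610e-01 -1.2030e-01 -9.8613e+00  4.4000e-03] [ 1.3  5.2 13.7] [ 0.5873 -0.1201  0.0053]
[ 5.9700e-01 -8.6600e-02 -5.0629e+00  4.3000e-03] [ 0.7  3.2 14.5] [ 0.5982 -0.0865  0.0053]
[ 0.6078 -0.0529 -0.2645  0.0043] [ 0.9  4.  15. ] [ 0.609  -0.0527  0.0053]
[ 6.1860e-01 -1.9200e-02  4.5339e+00  4.3000e-03] [-0.3  4.3 13.4] [ 0.6198 -0.019   0.0053]
[6.2940e-01 1.4500e-02 9.3324e+00 4.3000e-03] [ 0.3  2.7 15.6] [0.6306 0.0147 0.0053]
10.6333
```

View pics/top1.png

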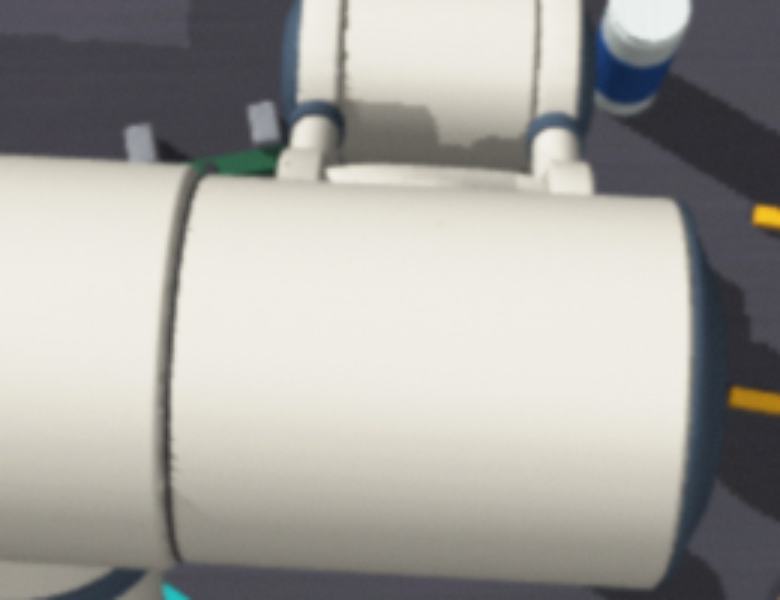

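The arm hides the plate, but the bay looks empty at (760,300), so the drag worked. Next I slide into the fence and watch the forces.

```bash
python3 - <<'E'
from h import *
import cv2
F=np.load("F.npy"); z=float(np.load("z.npy"))
def loc():
    p=np.array(ctrl.current_tool_pos()); f=np.array(ctrl.current_contact_force())
    print("  loc",w((0,0,-F[2]),[[*(p[:2]-F[:2])*1000,0]])[0,:2].round(4), "f",w((0,0,-F[2]),[[*f[:2]*1000,0]])[0,:2].round(1),f[2].round(1),np.round(ctrl.current_wrist_torque(),2))
for x,y in((-7,-115),(-7,-85),(-7,-55),(-7,-30),(-7,-15)):
    z=slide([fx(F,x,y)],z); loc()
for x in(-4,-1,2,4): z=slide([fx(F,x,-15)],z,.03); loc()
np.save("z.npy",z); print(ctrl.current_t())
cv2.imwrite("pics/sc2.png",cv2.resize(ctrl.read_camera("scene")[180:350,250:470],None,fx=3.5,fy=3.5))
cv2.imwrite("pics/wr2.png",ctrl.read_camera("wrist"))
E
```

```text
[6.2450e-01 4.4100e-02 9.3324e+00 4.3000e-03] [-0.8  4.6 14.9] [0.6257 0.0446 0.0053]
  loc [-0.0058 -0.1146] f [-0.   4.6] 14.9 [0.88 0.06 0.13]
[6.1970e-01 7.3700e-02 9.3324e+00 4.3000e-03] [-0.4  6.2 15.7] [0.6208 0.0743 0.0053]
  loc [-0.0058 -0.0846] f [0.6 6.2] 15.7 [0.82 0.11 0.18]
[6.1480e-01 1.0330e-01 9.3324e+00 4.3000e-03] [-1.   5.3 14. ] [0.6159 0.1039 0.0053]
  loc [-0.0058 -0.0545] f [-0.1  5.4] 14.0 [0.78 0.21 0.11]
[6.1070e-01 1.2790e-01 9.3324e+00 4.3000e-03] [-0.5  5.7 15.4] [0.6118 0.1287 0.0053]
  loc [-0.0058 -0.0294] f [0.5 5.7] 15.4 [0.78 0.15 0.11]
[6.0830e-01 1.4270e-01 9.3324e+00 4.3000e-03] [-0.6  5.8 15.1] [0.6094 0.1436 0.0053]
  loc [-0.0058 -0.0144] f [0.3 5.8] 15.1 [ 0.75  0.18 -0.04]
[6.1130e-01 1.4320e-01 9.3324e+00 4.3000e-03] [-4.3  3.1 18.8] [0.6117 0.1436 0.0052]
  loc [-0.0035 -0.0147] f [-3.7  3.7] 18.8 [0.26 0.84 0.03]
[6.1420e-01 1.4370e-01 9.3324e+00 4.4000e-03] [-5.7 -0.2 18.6] [0.614  0.1438 0.0053]
  loc [-0.0012 -0.0149] f [-5.6  0.7] 18.6 [-0.04  1.26  0.18]
[6.1720e-01 1.4420e-01 9.3324e+00 4.6000e-03] [-10.8  -2.6  22.5] [0.616  0.144  0.0053]
  loc [ 0.0008 -0.015 ] f [-11.1  -0.8] 22.5 [-0.31  2.02  0.22]
[6.1920e-01 1.4450e-01 9.3324e+00 4.9000e-03] [-7.3 -1.7 14.8] [0.6184 0.1443 0.0053]
  loc [ 0.0032 -0.0151] f [-7.5 -0.5] 14.8 [-0.23  1.24  0.17]
14.6
```

View pics/sc2.png

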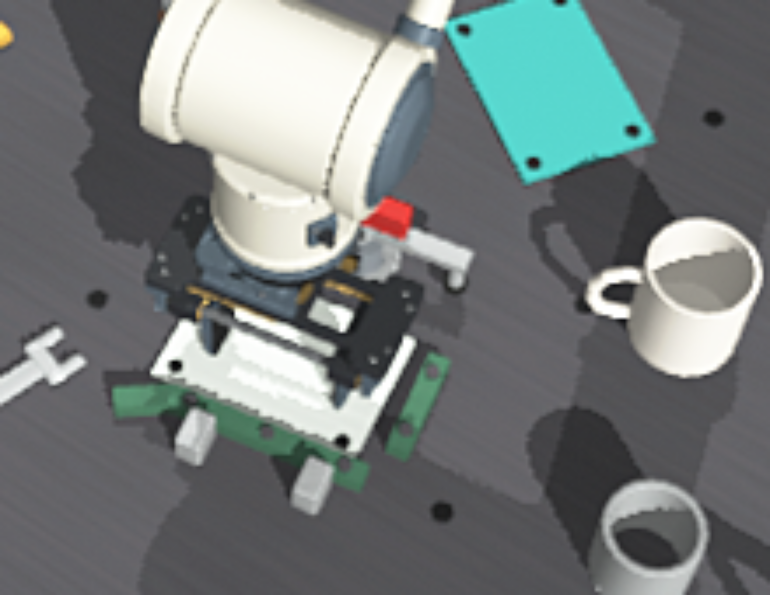

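Scene view: the plate edge lies along the long bar, with a gap of roughly 15 mm to the short bar near (390,430). Contact with the long bar came at local x≈0. Next I push +y.

```bash
python3 - <<'E'
from h import *
import cv2
F=np.load("F.npy"); z=float(np.load("z.npy"))-.0002
def loc():
    p=np.array(ctrl.current_tool_pos()); f=np.array(ctrl.current_contact_force())
    print("  loc",w((0,0,-F[2]),[[*(p[:2]-F[:2])*1000,0]])[0,:2].round(4), "f",w((0,0,-F[2]),[[*f[:2]*1000,0]])[0,:2].round(1),f[2].round(1),np.round(ctrl.current_wrist_torque(),2))
def go(L,v=.03):
    global z
    for x,y in L: z=slide([fx(F,x,y)],z,v,17); loc()
go([(3,-11),(3,-7),(3,-3),(3,0),(3,3),(3,6)])
print('x');go([(6,5),(9,5)]);print('y');go([(8,9),(8,12)])
np.save("z.npy",z); print(ctrl.current_t())
p=np.array(ctrl.current_tool_pos()); ctrl.move_l([p[0],p[1],.10],vel=.12)
p=fx(F,-130,-120); ctrl.goto([p[0],p[1],.22],R(F[2]))
print(ctrl.current_t())
cv2.imwrite("pics/sc3.png",cv2.resize(ctrl.read_camera("scene")[260:330,275:395],None,fx=6.5,fy=6.5,interpolation=cv2.INTER_CUBIC))
cv2.imwrite("pics/top3.png",ctrl.read_camera("top"))
E
```

```text
[6.1750e-01 1.4830e-01 9.3324e+00 4.7000e-03] [-3.7 -2.  13.2] [0.6177 0.1482 0.0053]
  loc [ 0.0032 -0.0111] f [-4.  -1.4] 13.2 [-0.12  0.6   0.11]
[6.1690e-01 1.5230e-01 9.3324e+00 4.5000e-03] [-4.3 -3.5 14.9] [0.6172 0.1521 0.0053]
  loc [ 0.0033 -0.0072] f [-4.8 -2.7] 14.9 [-0.25  0.71  0.13]
[6.1620e-01 1.5620e-01 9.3324e+00 4.4000e-03] [-3.  -4.3 17.3] [0.6165 0.156  0.0053]
  loc [ 0.0032 -0.0033] f [-3.7 -3.8] 17.3 [-0.38  0.79  0.2 ]
[6.1570e-01 1.5920e-01 9.3324e+00 4.5000e-03] [-4.  -4.2 16.5] [0.616  0.1589 0.0053]
  loc [ 0.0032 -0.0003] f [-4.6 -3.5] 16.5 [-0.36  0.83  0.21]
[6.1530e-01 1.6210e-01 9.3324e+00 4.4000e-03] [-0.9 -5.6 14.6] [0.616  0.1619 0.0053]
  loc [0.0037 0.0026] f [-1.8 -5.4] 14.6 [-0.37  0.4   0.1 ]
[6.1480e-01 1.6510e-01 9.3324e+00 4.3000e-03] [-0.8 -6.  14.1] [0.6158 0.1647 0.0053]
  loc [0.004  0.0054] f [-1.8 -5.7] 14.1 [-0.6   0.15  0.07]
x
[6.1790e-01 1.6460e-01 9.3324e+00 4.2000e-03] [-16.1   0.1  30.8] [0.6161 0.1646 0.0052]
  loc [0.0042 0.0053] f [-15.9   2.8] 30.8 [-0.25  2.92 -0.09]
[6.2090e-01 1.6510e-01 9.3324e+00 4.5000e-03] [-17.3  -1.9  28.8] [0.6185 0.1649 0.0052]
  loc [0.0067 0.0052] f [-17.4   0.9] 28.8 [-0.44  3.12 -0.04]
y
[6.1920e-01 1.6890e-01 9.3324e+00 4.8000e-03] [-5.3  0.  14. ] [0.6188 0.1689 0.0053]
  loc [0.0076 0.0091] f [-5.3  0.9] 14.0 [0.01 1.05 0.05]
[6.1870e-01 1.7180e-01 9.3324e+00 4.7000e-03] [-3.2 -3.7 12.8] [0.6189 0.1716 0.0053]
  loc [0.0082 0.0117] f [-3.8 -3.1] 12.8 [-0.28  0.53  0.21]
17.3583
19.2
```

View pics/sc3.png

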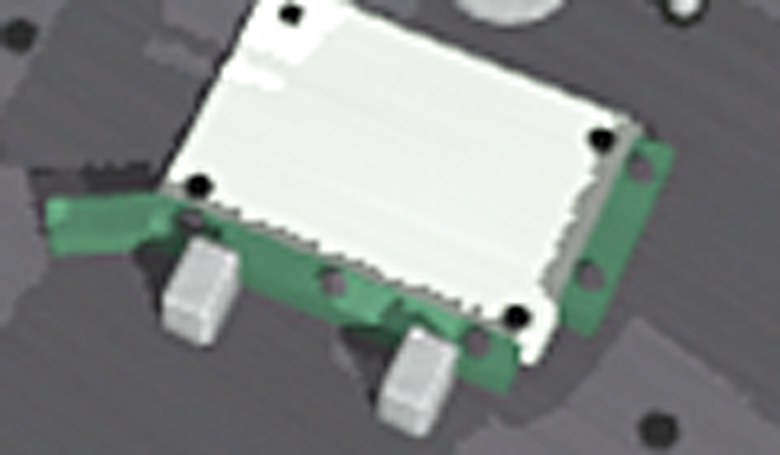

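The plate appears to touch the long bar. At the short bar it isn't clear whether the strip near (600,220) is shadow or a gap, so I'll check from the top.

```bash
python3 - <<'E'
import cv2
i=cv2.imread("pics/top3.png")
cv2.imwrite("pics/top3c.png",cv2.resize(i[160:285,220:345],None,fx=4.8,fy=4.8,interpolation=cv2.INTER_CUBIC))
E
```

```text
(no output)
```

View pics/top3c.png

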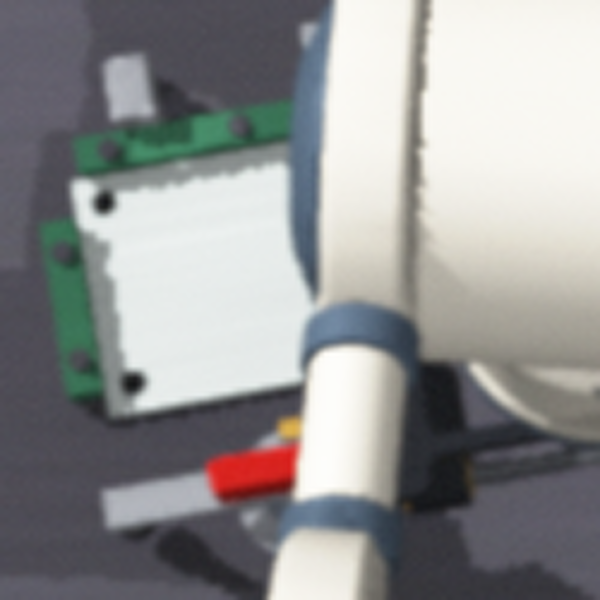

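From the top the plate appears against both bars, and the grey rim is shadow. The y-force signature was weak, so I'll do one firmer push into the corner and check it closely with the wrist camera.

```bash
python3 - <<'E'
from h import *
import cv2
F=np.load("F.npy")
def loc():
    p=np.array(ctrl.current_tool_pos()); f=np.array(ctrl.current_contact_force())
    print("  loc",w((0,0,-F[2]),[[*(p[:2]-F[:2])*1000,0]])[0,:2].round(4), "f",w((0,0,-F[2]),[[*f[:2]*1000,0]])[0,:2].round(1),f[2].round(1),np.round(ctrl.current_wrist_torque(),2))
loc()
p=fx(F,-2,-8); ctrl.goto([p[0],p[1],.10],R(F[2])); ctrl.move_l([p[0],p[1],.015],vel=.1); loc()
ctrl.move_l([p[0],p[1],-.003],vel=.015,contact_N=15); z=ctrl.current_tool_pos()[2]-.001; loc()
for x,y in((-2,-5),(-2,-2),(-2,1),(-2,4),(1,4),(4,4),(4,7),(4,9)): z=slide([fx(F,x,y)],z,.03,18); loc()
p=np.array(ctrl.current_tool_pos()); ctrl.move_l([p[0],p[1],.06],vel=.1)
p=fx(F,60,45); ctrl.move_l([*p[:2],.16],vel=.2); print(ctrl.current_t())
np.save("wt.npy",np.r_[ctrl.current_tool_pos(),np.ravel(ctrl.current_eef_rot())]); cv2.imwrite("pics/wr4.png",ctrl.read_camera("wrist"))
E
```

```text
loc [-0.1294 -0.1193] f [-0.6  1.5] -0.3 [-0.01 -0.01 -0.01]
  loc [-0.0016 -0.008 ] f [ 0.2 -0.5] -0.0 [0.04 0.06 0.04]
  loc [-0.0021 -0.008 ] f [-3.   0.1] 10.7 [-0.    0.4  -0.04]
[6.1160e-01 1.5340e-01 9.3324e+00 4.3000e-03] [ -3.2 -11.9  19.9] [0.6123 0.1525 0.0053]
  loc [-0.0015 -0.006 ] f [ -5.1 -11.2] 19.9 [-1.21  0.66  0.21]
[6.1110e-01 1.5640e-01 9.3324e+00 4.3000e-03] [-0.8 -7.8 16.5] [0.612  0.1558 0.0053]
  loc [-0.0012 -0.0027] f [-2.1 -7.5] 16.5 [-0.78  0.36  0.11]
[6.1060e-01 1.5930e-01 9.3324e+00 4.3000e-03] [-0.6 -7.6 16.4] [0.6117 0.1588 0.0053]
  loc [-0.0011  0.0003] f [-1.8 -7.4] 16.4 [-0.73  0.19  0.07]
[6.1020e-01 1.6230e-01 9.3324e+00 4.2000e-03] [ 0.4 -8.5 16.7] [0.6114 0.1617 0.0053]
  loc [-0.0009  0.0032] f [-1.  -8.4] 16.7 [-0.82  0.11  0.01]
[6.1310e-01 1.6280e-01 9.3324e+00 4.2000e-03] [-14.8 -11.4  33. ] [0.6115 0.1618 0.0052]
  loc [-0.0007  0.0032] f [-16.4  -8.9] 33.0 [-1.27  2.83  0.32]
[6.1610e-01 1.6330e-01 9.3324e+00 4.5000e-03] [-17.2  -8.2  31.1] [0.6138 0.1624 0.0052]
  loc [0.0016 0.0036] f [-18.3  -5.4] 31.1 [-1.01  3.16  0.28]
[6.1560e-01 1.6620e-01 9.3324e+00 4.8000e-03] [-6.7 -2.1 15.9] [0.615  0.1661 0.0052]
  loc [0.0034 0.0069] f [-7.  -0.9] 15.9 [-0.28  1.36  0.05]
[6.1530e-01 1.6820e-01 9.3324e+00 4.7000e-03] [-3.9 -5.7 14.6] [0.6152 0.1677 0.0053]
  loc [0.0039 0.0085] f [-4.8 -5. ] 14.6 [-0.6   0.88  0.24]
25.3167
```

View pics/wr4.png

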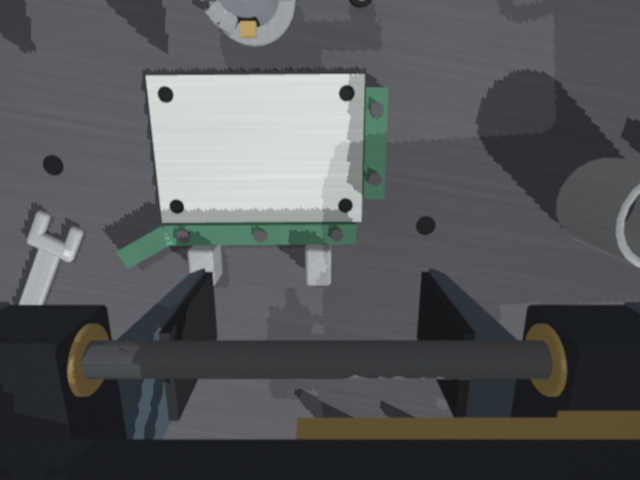

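The wrist view shows the plate home on both bars: its long edge at row 222 is on the long bar, its end at column 363 is on the short bar, and neither shows a gap. I'll refine the fixture pose from this picture and photograph the hold-down from above.

```bash
cat >>h.py <<'E'
def wcam(wt):
    c=dict(ctrl.camera_params("wrist")); T=np.eye(4); T[:3,:3]=wt[3:].reshape(3,3); T[:3,3]=wt[:3]; c["pose"]=T@c["T_tool_cam"]; return c
E
python3 - <<'E'
from h import *
import cv2
F=np.load("F.npy"); c=wcam(np.load("wt.npy"))
C=np.array([[-55,-80,5],[-55,80,5],[55,80,5],[55,-80,5]],float); uv=np.array([(147,73),(365,73),(362,222),(162,223)])
r=least_squares(lambda q:(proj(w(q,C),c)-uv).ravel(),F); print(F,r.x,r.fun.round(1))
G=r.x; np.save("G.npy",G)
p=w(G,[[-105,0,0]])[0]; print("post",p,w(F,[[-105,0,0]])[0])
ctrl.goto([p[0],p[1],.19],R(G[2]-np.pi/2)); print(ctrl.current_t(),ctrl.current_q())
np.save("wt.npy",np.r_[ctrl.current_tool_pos(),np.ravel(ctrl.current_eef_rot())]); cv2.imwrite("pics/wr5.png",ctrl.read_camera("wrist"))
E
```

```text
[0.61278275 0.15867689 0.16288044] [0.61415095 0.15864475 0.16685309] [-0.7  1.3  0.8  0.7 -0.3 -0.9  0.1 -1.4]
post [0.51060916 0.14120635 0.        ] [0.5091725  0.14164997 0.        ]
26.7583 [ 8.99266971e+00  2.22181772e+01  9.22704953e+01  1.21112375e-03
  6.55177145e+01 -6.32919201e-01]
```

View pics/wr5.png

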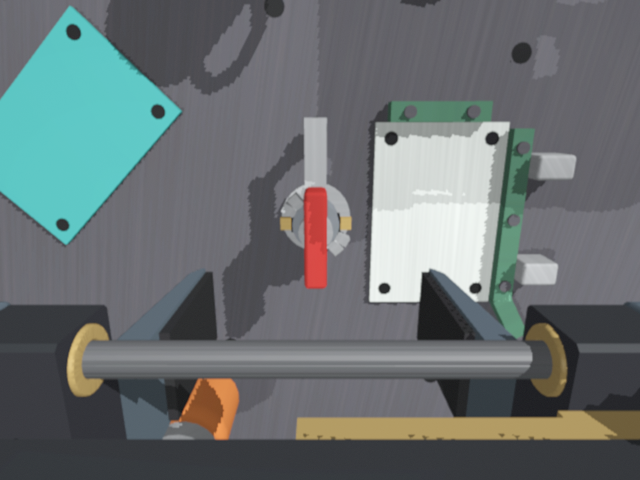

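Here the plate is still flush with both bars. The red bar's top spans columns 304–327 and rows 188–288, so its centre is near (315.5,238). Next I grip it, push down and turn.

```bash
python3 - <<'E'
from h import *
G=np.load("G.npy"); c=wcam(np.load("wt.npy"))
pc=[c["cx"],c["cy"]]
def bk(uv,z):
    d=c["pose"][:3,:3]@np.array([(uv[0]-c["cx"])/c["fx"],-(uv[1]-c["cy"])/c["fy"],-1]); o=c["pose"][:3,3]; return o+d*(z-o[2])/d[2]
p=bk((315.5,238),.087); e=[bk((315.5,v),.087) for v in(188,288)]; print("bar",p,"len",np.linalg.norm(e[0]-e[1]))
A=(p+w(G,[[-105,0,0]])[0])/2; A=A[:2]; print("axis",A); 
rot=R(G[2]-np.pi/2)
def st(m=""): print(m,round(ctrl.current_t(),2),np.round(ctrl.current_tool_pos(),4),np.round(ctrl.current_contact_force(),1),np.round(ctrl.current_wrist_torque(),2),round(ctrl.current_grip_width(),3))
ctrl.move_l([*A,.10],vel=.15,ori=rot); 
print(ctrl.move_l([*A,.054],vel=.06,contact_N=8)); st("at grip")
ctrl.command_gripper(.35); st("near")
ctrl.command_gripper(0.0); st("closed"); np.save("A.npy",A)
E
```

```text
bar [0.51072625 0.14361801 0.087     ] len 0.07094894440983386
axis [0.51066771 0.14241218]
False
at grip 28.48 [0.5108 0.1425 0.0542] [-0.6 -0.3  0.1] [-0.11 -0.02 -0.04] 1.003
near 29.48 [0.5107 0.1424 0.054 ] [ 0.1  0.3 -0.1] [-0.12  0.03  0.04] 0.351
closed 29.77 [0.5099 0.1423 0.0539] [-5.7 -1.2  4.9] [-0.25  1.04 -0.06] 0.266
```

```bash
python3 - <<'E'
from h import *
import cv2
def st(m=""): print(m,round(ctrl.current_t(),2),np.round(ctrl.current_tool_pos(),4),np.round(ctrl.current_contact_force(),1),np.round(ctrl.current_wrist_torque(),2),round(ctrl.current_grip_width(),3))
ctrl.sleep(.2); st()
cv2.imwrite("pics/wr6.png",ctrl.read_camera("wrist"))
i=ctrl.read_camera("scene")[200:300,300:420]; cv2.imwrite("pics/sc6.png",cv2.resize(i,None,fx=6,fy=6,interpolation=cv2.INTER_CUBIC))
E
```

```text
29.97 [0.51   0.1423 0.0539] [-5.5 -1.1  3.5] [-0.34  1.05  0.05] 0.267
```

View pics/wr6.png

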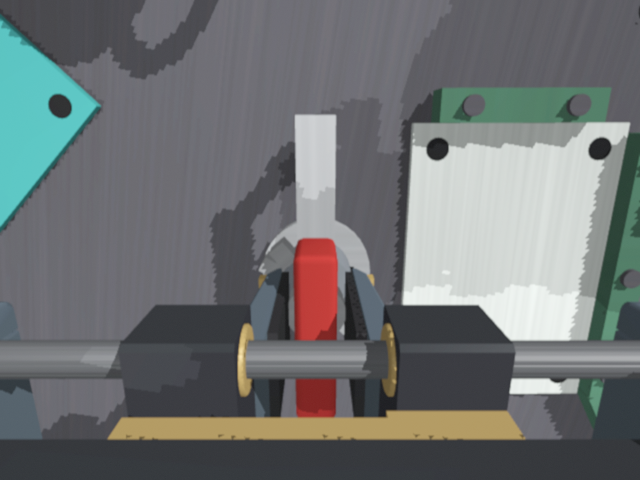

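The fingers stopped at 24 mm and the bar (columns 295–337) is not touched on its sides, so the tips have likely closed on the hub just below the bar. I'll open, rise 8 mm and close again.

```bash
python3 - <<'E'
from h import *
A=np.load("A.npy")
def st(m=""): print(m,round(ctrl.current_t(),2),np.round(ctrl.current_tool_pos(),4),np.round(ctrl.current_contact_force(),1),np.round(ctrl.current_wrist_torque(),2),round(ctrl.current_grip_width(),3))
ctrl.command_gripper(.38)
ctrl.move_l([*A,.062],vel=.05); st("up")
ctrl.command_gripper(0.0); st("closed")
if ctrl.current_grip_width()<.22:
    A=A+np.array([-.0005,0])*0
    for z in(.059,.057,.055,.054,.053):
        ctrl.move_l([*A,z],vel=.03); st(z)
        if ctrl.current_contact_force()[2]>30: break
E
```

```text
up 30.76 [0.511  0.1425 0.0625] [-0.2  0.2 -1.1] [-0.08  0.04 -0.02] 0.379
closed 31.18 [0.51   0.1423 0.0619] [-4.6 -0.9  4.9] [-0.31  0.93  0.01] 0.173
0.059 31.43 [0.51   0.1423 0.0588] [-4.4 -1.5  6.6] [-0.29  1.12  0.03] 0.172
0.057 31.68 [0.51   0.1423 0.057 ] [-5.4 -0.4  7.4] [-0.33  1.22  0.01] 0.172
0.055 31.93 [0.51   0.1423 0.055 ] [-6.4 -2.2  8.6] [-0.33  1.2  -0.  ] 0.179
0.054 32.18 [0.51   0.1423 0.0543] [-6.5 -1.4 15.5] [-0.31  1.61  0.05] 0.174
0.053 32.43 [0.5102 0.1424 0.054 ] [-10.   -1.8  29. ] [-0.43  2.3  -0.01] 0.173
```

It now grips the 16 mm bar and sits on its stop, 7.6 mm down. Next I turn it clockwise in steps while holding it down.

```bash
python3 - <<'E'
from h import *
A=np.load("A.npy")-[.0007,0]; G=np.load("G.npy")
def st(m=""): print(m,round(ctrl.current_t(),2),np.round(ctrl.current_tool_pos(),4),np.round(ctrl.current_contact_force(),1),np.round(ctrl.current_wrist_torque(),2),round(ctrl.current_grip_width(),3))
z=.0533
for d in(8,20,35,50,65,80,88,91):
    ctrl.goto([*A,z],R(G[2]-np.pi/2-np.radians(d))); st(d)
    t=np.array(ctrl.current_wrist_torque())
    if ctrl.current_tool_pos()[2]>.0555 or abs(t[2])>1.5: print("stop"); break
E
```

```text
8 32.7 [0.5101 0.1424 0.054 ] [-5.3 -2.6 19.5] [-0.51  1.34 -0.07] 0.178
20 33.02 [0.5103 0.1423 0.0541] [-4.  -2.5 18.9] [-0.67  1.07 -0.07] 0.176
35 33.39 [0.5106 0.1423 0.0541] [-3.6 -3.3 16.4] [-0.88  0.84 -0.03] 0.175
50 33.76 [0.5108 0.1421 0.0541] [-2.1 -6.  16.3] [-1.34  0.65 -0.03] 0.172
65 34.12 [0.511  0.1419 0.0541] [-1.6 -6.2 15.1] [-1.78  0.4  -0.01] 0.172
80 34.49 [0.5111 0.1417 0.0541] [-0.8 -9.5 14.1] [-2.25  0.32 -0.04] 0.174
88 34.76 [0.5111 0.1416 0.0541] [ -0.6 -11.2  15.1] [-2.62  0.3  -0.02] 0.174
91 35.01 [0.5111 0.1416 0.0541] [ -0.7 -10.8  14.8] [-2.43  0.36  0.67] 0.172
```

The end stop is reached, with the moment rising to 0.67 N·m. I let it rise into the latch, release, back away and look.

```bash
python3 - <<'E'
from h import *
import cv2
A=np.load("A.npy")-[.0007,.0008]; G=np.load("G.npy")
def st(m=""): print(m,round(ctrl.current_t(),2),np.round(ctrl.current_tool_pos(),4),np.round(ctrl.current_contact_force(),1),np.round(ctrl.current_wrist_torque(),2),round(ctrl.current_grip_width(),3))
for z in(.056,.0575,.0585): ctrl.move_l([*A,z],vel=.03); st(z)
ctrl.command_gripper(.5); st("open")
ctrl.move_l([*A,.14],vel=.1); ctrl.command_gripper(1.0)
p=w(G,[[-60,-60,0]])[0]; ctrl.goto([p[0],p[1],.25],R(G[2]-np.pi)); st()
cv2.imwrite("pics/wr7.png",ctrl.read_camera("wrist"))
E
```

```text
0.056 35.26 [0.511  0.1413 0.0566] [ 0.1 -5.1  7.7] [-1.15  0.08  0.67] 0.172
0.0575 35.51 [0.511  0.1413 0.058 ] [ 0.7 -4.8  7.5] [-1.11  0.02  0.65] 0.172
0.0585 35.76 [0.5109 0.1412 0.0583] [ 4.1 -4.1 -7. ] [-0.95 -0.62  0.66] 0.173
open 36.39 [0.51   0.1417 0.0585] [-0.1 -0.6 -0.4] [-0.08  0.16  0.02] 0.501
 38.77 [0.5649 0.0893 0.2501] [-0.2  0.2 -0.3] [-0.08  0.14  0.02] 1.002
```

View pics/wr7.png

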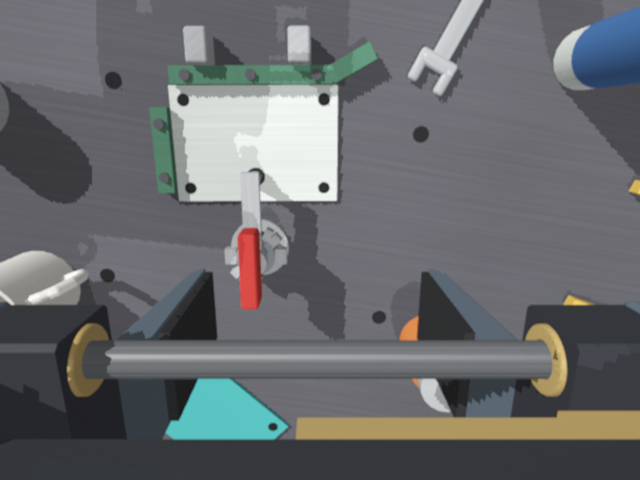

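The foot is over the plate, with the arm's end at (252,175), and the plate is still against both bars. The rise stopped at about 3.5 mm with a −7 N pull, so the pins are in the latch. Nothing else has moved.

```bash
python3 - <<'E'
from bench import ctrl
print(ctrl.current_t(), ctrl.current_contact_force()); ctrl.sign_off()
E
```

```text
38.825 [0.62095579 0.50647072 0.17918219]
the job is handed in; nothing more can be done
```

I slid the plate out of the bay and home into the corner of the green fence, then latched the hold-down over it. I handed the job in at 38.8 s with the gripper open and clear of everything.

- **Plate:** I pressed on top with two spread fingertips, mostly at 10–20 N with brief peaks near 33 N, and pushed it into the corner twice. The last wrist picture shows it against both bars with no visible gap. The first push gave only a weak force along the length, so I pushed again before checking with the wrist camera.
- **Hold-down:** It went down 7.6 mm to its stop, then turned clockwise to its end stop while held down. When I let it rise, it stopped at about 3.5 mm and resisted a 7 N pull, which matches the latched height. The foot is over the plate.
- **First grip:** The fingers first closed at 24 mm on something below the red bar, probably the hub. I opened them, moved up 8 mm and gripped the 16 mm bar properly.
- **Measurement disagreement:** Camera estimates of the fixture and the hold-down's axis differed by about 1–2 mm, which is within the calibration.
- **Other things on the table:** Those visible in the last picture looked undisturbed. I did not check every one separately.

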